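# Close a pantry tin and present it to the stock scanner

### The job

Press the lid of the square tin in the tray fully home, then lift the tin out and show it to the stock scanner: upright, its label squarely facing the lens, the middle of the label straight in front of the lens at the lens's height and about 12 cm away from it. Finish while still holding the tin there, motionless in the air; it is not put down or let go. Do not touch the scanner, and leave the round jars and the food can where they stand.

Things in the scene. Friction and masses are not known exactly. Their poses are not given: they have to be found in the camera images.
- tray: Low open wooden tray, fixed, 125 x 375 x 30 mm high, walls and floor 5 mm, long side along its y, divided by two walls into three bays in a row along y (about 122 mm from centre to centre). Origin: centre of its underside, on the counter.
- tin: Square aluminium tin with a paper label on one side, loose, about 0.27 kg (hidden, varies by about 0.7 to 1.4 times), standing in one of the three bays (any one) with its label turned roughly away from the robot (+x). Body 52 x 52 mm, 85 mm high, on top of it the lid. Origin: centre of its underside; its x axis points out through the label, z up. The other two bays hold round jars.
- lid (a joint): The tin's press-in lid, 50 x 50 x 14 mm: how far it has been pushed down, m. 0 = standing 9 mm proud of the body, 0.009 = fully home. It starts 6 to 9 mm proud, moves straight down against about 7 N of friction and stays where it is left.
- lid_top (a point): Centre of the lid's top face; 99 mm above the tin's underside when fully home, up to 108 mm when proud.
- tin_label (a point): Middle of the tin's label, on its +x face: 26 mm out from the tin's axis and 45 mm above its underside. Axes as the tin's. The label is 42 mm wide, 50 mm high.
- tin_back (a point): Middle of the plain face on the far side from the label, at the same height: 26 mm from the tin's axis on its -x side.
- scanner: Stock scanner, fixed: a black head 50 x 75 x 60 mm high, its middle 180 mm above the counter, on a thin post with a round foot of 100 mm diameter. Origin: centre of the foot's underside. The lens looks level along its -x axis, roughly back to the robot.
- scanner_lens (a point): Centre of the front of the scanner's lens (38 mm round metal barrel), 33 mm in front (-x) of the scanner's origin and 180 mm above the counter. Axes as the scanner's: -x is the viewing direction, z up.
- jar_a: Round amber glass jar with steel cap, 52 mm diameter, 95 mm high, loose in another bay of the tray; leave alone. Origin: centre of its underside.
- jar_b: Round white jar with steel cap, 52 mm diameter, 85 mm high, loose in another bay of the tray; leave alone. Origin: centre of its underside.
- can: Food can, 66 mm diameter, 90 mm high, loose on the counter; leave alone. Origin: centre of its underside.
There are look-alikes about, which are no part of the job. Of the things that look like the scanner, take the one that is farthest from the robot's base at the start. Leave any yellow look-alike of the tin alone.

How it is judged (in metres and radians):
On the way, in this order (a step that is already met when the one before it is completed fails the run):
1. the lid is pressed fully home while the tin stands in the tray (value of joint lid above 0.0075 m and z of tin in the frame of tray below 0.015 m), for 0.2 s.
2. the tin is lifted out of the tray in the fingers (z of tin in the frame of tray above 0.06 m and contact force between the fingers and tin above 1 N), for 0.2 s.
At the end, for the whole second after the job is handed in: Held still in the fingers, underside over 100 mm up: label's middle 95 to 145 mm before the lens, within 25 mm of its axis sideways and in height, facing it within 0.22 rad; tin upright within 0.17 rad, lid home within 1.5 mm (x of tin_label in the frame of scanner_lens between -0.145 and -0.095 m and y of tin_label in the frame of scanner_lens between -0.025 and 0.025 m and z of tin_label in the frame of scanner_lens between -0.025 and 0.025 m and x of tin_back in the frame of scanner_lens below -0.12 m and angle between the x axis of tin and the x axis of scanner, either way round below 0.22 rad and angle between tin's own z axis and vertical below 0.17 rad and height (world z) of tin above 0.1 m and value of joint lid above 0.0075 m and contact force between the fingers and tin above 1 N and linear speed of tin below 0.02 m/s and angular speed of tin below 0.15 rad/s); the arm keeps its last pose, push and grip.
It fails at once if the scanner is touched (contact force between scanner and anything else above 1 N).
It fails at once if a round jar is shifted by more than 30 mm or tipped over (distance of jar_a from where it was at the start of the episode above 0.03 m or angle between jar_a's own z axis and vertical above 0.35 rad).
It fails at once if a round jar is shifted by more than 30 mm or tipped over (distance of jar_b from where it was at the start of the episode above 0.03 m or angle between jar_b's own z axis and vertical above 0.35 rad).
It fails at once if the food can is shifted by more than 30 mm or tipped over (distance of can from where it was at the start of the episode above 0.03 m or angle between can's own z axis and vertical above 0.35 rad).
It also fails if it takes over 51 s, if anything falls off the work surface, if the arm or the gripper's body presses on something with over 40 N, if the wrist force passes 120 N, or if a joint passes its speed limit or range.

### The arm

A 6-joint arm with a two-finger parallel gripper is mounted at the origin on the work surface. World frame = base frame: x ahead of the robot, y to its left, z up, the work surface at z = 0. Lengths are in mm, angles in rad, forces in N, time in s.
With the tool pointing down it reaches from about 300 to 775 mm from the base axis. Payload 14.6 kg.
Tool frame: the origin (TCP) lies between the finger pads; the fingertips stand manip.tip_reach ahead of it and the grasp point (between the pads) lies 5 mm behind it (manip.tip_reach is the distance from the TCP to the fingertips, in mm); z points along the fingers, y is the line along which they close (so a half turn about z gives the same grasp; the last joint's range is limited). The gripper opens to 94 mm and grips with 3 to 60 N. Pads are 16 mm wide; open, the fingers measure 119 mm over their backs; the gripper's body (75 mm by 177 mm) begins 78 mm behind the grasp point.
Start: joints at [1.205, 0.3, 1.521, -0, 1.321, -0.067], TCP at [161.903, 525.62, 185.246] pointing down, gripper open.
Joint ranges: [-3.03, 3.03], [-0.79, 2.21], [0.23, 2.52], [-1.04, 4.18], [0, 3.07], [-2.55, 2.55]. Speed limits (rad/s): [2.22, 2.22, 2.57, 3.14, 3.14, 3.14].

### API

Orientations are given as [roll, pitch, yaw] about the fixed x, y, z axes, in that order (R = Rz(yaw) Ry(pitch) Rx(roll)).
In Python, from cell import manip gives the robot as it stands. The module is installed in compiled form; this text tells all that it offers.
- The arm moves only by the shell command python3 -m creep 'ROWS' [FORCE]. ROWS is JSON, a list of rows, each a list of 3 entries, a list of its own where there are three numbers: the opening, from -1 (shut) to 1 (fully open), then the shift along the tool's x, y, z in cm, then the turn about the tool's z in units of 5 degrees (1.0 is 5 degrees). In form: [[grip, [tx, ty, tz], roll], ...]. A call has 1 to 12 rows; each row is the pose to reach, as a shift and turn from the pose commanded when the call began, along the tool's axes at that moment; what a row does not reach only later rows make up. A row lasts 1/10 s, in which the tool goes at most 50 mm and 8.59 degrees, less where a joint would pass 70% of its speed; a pose out of reach is approached as far as the arm can. A call with a gripper value outside its range is refused whole. The fingers move at their own pace and stop on an object; FORCE is the grip in N (left out, the last holds). Time passes only in rows, so rows that repeat a pose let the fingers close. It gives the time, the measured TCP pose, the force, the opening and the grip force at its end, in the units of the state.
- manip.read_state(): the state, without advancing time (a new reading comes with each control period).
- manip.camera(name): name is "scene" or "top" or "wrist"; returns the picture (400x640x3 uint8, red, green, blue); there is no depth.
- manip.camera_params(name): a dict with "fovy" (degrees; the focal length in pixels is half the picture's height over the tangent of half this angle, whatever the lens; pixels are square), "cx", "cy" (the principal point, pixels), "k1" (the pictures are not rectified: a ray, as slopes to the right and down, at radius r is drawn at 1 + k1 r^2 times it, then the intrinsics apply), "origin" and "attitude" of the camera in the world. Camera axes: x right, y down, z forward; pixel columns grow to the right and rows downward; lengths in mm; the calibration is good to about 2 mm. A picture is of the moment at which its call begins: read the wrist's pose just before it. camera_params takes no time and is no camera call; for the wrist camera it gives the pose at the moment of the call.
- manip.sign_off(): hands the job in; it is judged then, once.
The state is a dict: "clock": time; "joints": joint angles; "qd": joint speeds; "effort": joint torques, N m; "eef_pos": TCP position; "eef_rot": TCP orientation; "wrist_force": force on the tool from outside, world axes, zero at the start; "moment": the same for the moment, N m; "finger_gap": finger opening in mm; "finger_force": force on a finger pad.
Only numpy, scipy, OpenCV 4.12 (cv2) and the standard library are available. Lean on these libraries where they do the work, as an engineer would, in place of code of your own. Each camera call takes 0.05 s, during which the arm holds its last target. There are 200 camera calls.

## Working session

There is one attempt and no reset: what is moved stays moved. The work goes in short steps, Python scripts to look and compute and a shell command to move; the robot and the scene stay as the last step left them, time stands still between calls to the robot, and variables do not carry over. Pictures are saved under pics/ and viewed, at most 13 in all, crops included, and the job is handed in when it is done.

```bash
mkdir -p pics
cat > h.py <<'E'
import numpy as np, cv2
from cell import manip
from scipy.spatial.transform import Rotation as Rn
def Rm(a):
    a=np.array(a,float)
    return a if a.shape==(3,3) else Rn.from_euler('xyz',a).as_matrix()
def ray(p,u,v):
    f=200/np.tan(np.radians(p['fovy'])/2)
    d=np.array([(u-p['cx'])/f,(v-p['cy'])/f]); s=d.copy()
    for _ in range(30): s=d/(1+p['k1']*(s@s))
    return np.array(p['origin'],float),Rm(p['attitude'])@np.array([s[0],s[1],1])
def onz(p,u,v,z):
    o,d=ray(p,u,v); return o+d*(z-o[2])/d[2]
def proj(p,X):
    f=200/np.tan(np.radians(p['fovy'])/2)
    c=Rm(p['attitude']).T@(np.array(X,float)-np.array(p['origin'])); s=c[:2]/c[2]; s=s*(1+p['k1']*(s@s))
    return s*f+[p['cx'],p['cy']]
def tri(p1,a,p2,b):
    o1,d1=ray(p1,*a);o2,d2=ray(p2,*b)
    t=np.linalg.lstsq(np.c_[d1,-d2],o2-o1,rcond=None)[0]
    A=o1+t[0]*d1;B=o2+t[1]*d2
    return (A+B)/2,np.linalg.norm(A-B)
E
python3 - <<'E'
from h import *
import json
for n in("scene","top","wrist"):
    p=manip.camera_params(n); print(n,p)
    cv2.imwrite(f"pics/{n}0.png",manip.camera(n)[:,:,::-1])
print(manip.tip_reach,manip.read_state())
E
```

```text
scene {'fovy': 53.57709689898793, 'cx': 317.33091296026646, 'cy': 200.74768015466194, 'k1': -0.08767254928982798, 'origin': array([1217.9716404 ,  133.95909572,  794.09952119]), 'attitude': array([-2.38476437, -0.00356162,  1.73770407])}
top {'fovy': 54.51397589270389, 'cx': 318.9774635545838, 'cy': 201.0390049490836, 'k1': -0.04878355135672768, 'origin': array([516.02612467,  21.77882472, 984.62443917]), 'attitude': array([-3.03314761,  0.01176253, -1.57767237])}
wrist {'fovy': 68.88759839131262, 'cx': 317.77792876070987, 'cy': 199.06178494388573, 'k1': -0.007236171452438831, 'origin': array([ 98.18306356, 545.66889962, 384.91487079]), 'attitude': array([2.90503673e+00, 1.39422852e-03, 1.27230691e+00])}
14.0 {'clock': 0.15, 'joints': array([ 1.20536326e+00,  3.00368277e-01,  1.52139143e+00, -6.68313684e-06,
        1.32067357e+00, -6.66104282e-02]), 'qd': array([ 0.00037544, -0.00169222, -0.00016316, -0.00171257,  0.00026425,
       -0.00269896]), 'effort': array([-1.64623607e-04, -5.31961906e+01, -3.52817273e+01,  7.07694143e-02,
        2.37234018e-02, -3.62273283e-05]), 'eef_pos': array([161.85881018, 525.44353357, 184.82296372]), 'eef_rot': array([-3.14075346e+00, -4.94934262e-05,  2.84277165e+00]), 'wrist_force': array([-0.02119738,  0.4502933 ,  0.85658906]), 'moment': array([-0.03379764, -0.01111074, -0.01817447]), 'finger_force': 0.0, 'finger_gap': 93.82652116781136}
```

View pics/scene0.png

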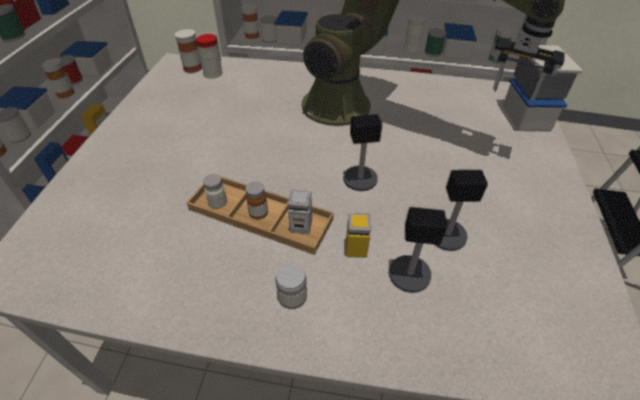

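View pics/top0.png

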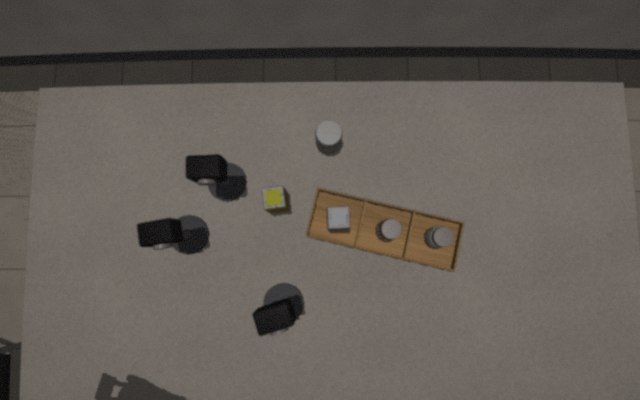

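The scene picture shows the tray at (260,212), the tin at (300,212), the yellow look-alike at (358,235), and three scanners with feet at about (411,272), (450,235) and (361,178). In the top view those feet are at (229,182), (190,233) and (284,302). The tin is at (339,217), jars at (390,230) and (440,237), can at (329,133).

```bash
cat > m.py <<'E'
from h import *
p=manip.camera_params("top"); im=cv2.imread("pics/top0.png")
for n,uv in dict(footA=(229,182),footB=(190,233),footC=(284,302)).items():
    X=onz(p,*uv,0); print(n,X.round(),np.hypot(X[0],X[1]).round())
print("can",onz(p,329,133,90).round(),"jars",onz(p,390,230,90).round(),onz(p,440,237,90).round(),"yellow",onz(p,274,198,99).round())
g=cv2.cvtColor(im,cv2.COLOR_BGR2GRAY); hsv=cv2.cvtColor(im,cv2.COLOR_BGR2HSV)
# tray
m=((hsv[...,1]>90)&(hsv[...,0]<25)).astype(np.uint8); m[:,:300]=0
m=cv2.morphologyEx(m,cv2.MORPH_CLOSE,np.ones((5,5)))
c=max(cv2.findContours(m,0,2)[0],key=cv2.contourArea)
b=cv2.boxPoints(cv2.minAreaRect(c)); W=np.array([onz(p,*q,30)[:2] for q in b])
print("tray",W.round(),W.mean(0).round(1),np.linalg.norm(np.diff(W,axis=0),axis=1).round(1))
# tin lid
m=((hsv[...,1]<60)&(g>105)).astype(np.uint8); roi=np.zeros_like(m); roi[203:236,322:357]=1
m=m*roi
c=max(cv2.findContours(m,0,2)[0],key=cv2.contourArea); r=cv2.minAreaRect(c);print("lid px",r)
W=np.array([onz(p,*q,106)[:2] for q in cv2.boxPoints(r)])
d=np.diff(W,axis=0);print("lid",W.mean(0).round(1),np.linalg.norm(d,axis=1).round(1),np.degrees(np.arctan2(d[:,1],d[:,0])).round(1))
for n,(x0,y0,x1,y1) in dict(A=(180,148,232,190),B=(132,212,188,252)).items():
    s=g[y0:y1,x0:x1]; m=(s<22).astype(np.uint8)
    c=max(cv2.findContours(m,0,2)[0],key=cv2.contourArea);r=cv2.minAreaRect(c);print(n,np.array(r[0])+[x0,y0],r[1:],)
    print(n,"hull",(cv2.approxPolyDP(cv2.convexHull(c),1.5,True)[:,0]+[x0,y0]).tolist())
sc=cv2.imread("pics/scene0.png")
a=cv2.resize(im[145:255,130:360],None,fx=3.4,fy=3.4,interpolation=cv2.INTER_CUBIC)
bq=cv2.resize(sc[160:295,270:500],(a.shape[1],int(135*3.4)),interpolation=cv2.INTER_CUBIC)
o=cv2.convertScaleAbs(np.vstack([a,bq]),alpha=1.8,beta=10);print(o.shape)
cv2.imwrite("pics/crop0.png",cv2.resize(o,None,fx=.7,fy=.7))
E
python3 m.py
```

```text
footA [675. 264.   0.] 725.0
footB [544. 363.   0.] 654.0
footC [371. 122.   0.] 390.0
can [775.   7.  90.] jars [ 545. -131.   90.] [ 528. -246.   90.] yellow [620. 135.  99.]
tray [[ 534.   66.]
 [ 655.   37.]
 [ 565. -327.]
 [ 446. -294.]] [ 549.9 -129.4] [123.9 375.5 123.1]
lid px ((338.5, 217.0), (20.0, 21.0), 90.0)
lid [575.1 -12.5] [47.7 45.4 47.4] [-90.5 179.1  89.6]
A [220.06430435 170.61036682] ((19.45199203491211, 24.75309944152832), 28.810794830322266)
A hull [[219, 156], [226, 165], [227, 177], [226, 180], [217, 182], [206, 176], [217, 156]]
B [161.11539078 232.42307663] ((22.450286865234375, 44.03232955932617), 82.87498474121094)
B hull [[179, 221], [184, 240], [142, 245], [139, 225], [170, 220]]
(833, 782, 3)
```

View pics/crop0.png

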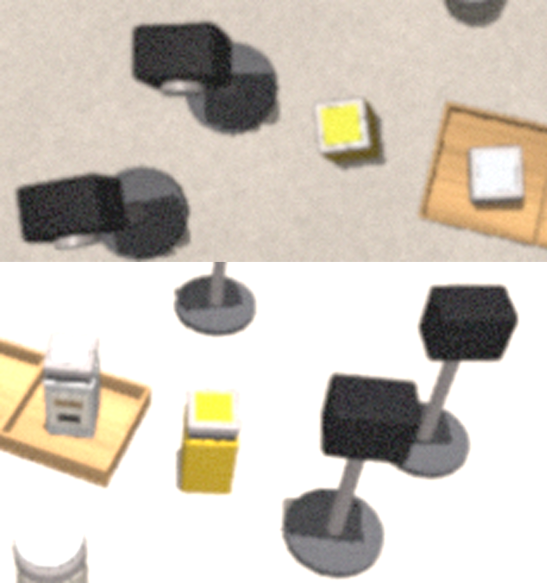

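Candidates by foot in the top view: A (229,182) at 725 mm from the base, B (190,233) at 654 mm, C (284,302) at 390 mm. A is the scanner because it is farthest. The silver tin (339,217) is the right one; the yellow-topped one (274,198) stands outside the tray. The crop confirms both: the silver lid is in the tray's left bay, and A's lens faces the robot. The tray measures 375 x 124 mm, and the tin lies 4 mm from its bay centre, so the measurements agree.

I'll rise and move to a vantage point between them for wrist pictures.

```bash
python3 -m creep '[[1,[0,0,-5],0],[1,[0,0,-10],0],[1,[0,0,-15],0],[1,[-4,-2.6,-15],-1],[1,[-8,-5.2,-15],-2],[1,[-12,-7.8,-15],-3.4],[1,[-16,-10.4,-15],-3.4],[1,[-20,-13,-15],-3.4],[1,[-24,-15.6,-15],-3.4],[1,[-28,-18.2,-15],-3.4],[1,[-32,-20.6,-15],-3.4],[1,[-36,-23,-15],-3.4]]'
python3 -m creep '[[1,[-4.3,-1.8,0],0],[1,[-4.3,-1.8,0],0],[1,[-4.3,-1.8,0],0],[1,[-4.3,-1.8,0],0]]'
cat > w.py <<'E'
from h import *
import sys
n=sys.argv[1]; s=manip.read_state(); print(s['eef_pos'],s['eef_rot'],s['clock'],s['joints'].round(2))
p=manip.camera_params("wrist"); cv2.imwrite(f"pics/{n}.png",manip.camera("wrist")[:,:,::-1])
p={k:(v.tolist() if hasattr(v,'tolist') else v) for k,v in p.items()}
import json; json.dump(p,open(f"{n}.json","w"))
E
python3 w.py w1
```

```text
clock: 1.35
eef_pos: [439.1, 198.1, 335.3]
eef_rot: [3.142, 0.0, 3.139]
wrist_force: [-0.3, -0.2, 0.8]
finger_gap: 93.8
finger_force: 0.0
clock: 1.75
eef_pos: [480.6, 182.2, 335.4]
eef_rot: [3.141, 0.0, 3.14]
wrist_force: [-0.6, 0.4, -0.1]
finger_gap: 93.7
finger_force: 0.0
[480.61008946 182.22774208 335.36076871] [3.14148919e+00 3.78332077e-05 3.14014237e+00] 1.75 [ 0.29  0.15  1.36  0.    1.63 -1.28]
```

View pics/w1.png

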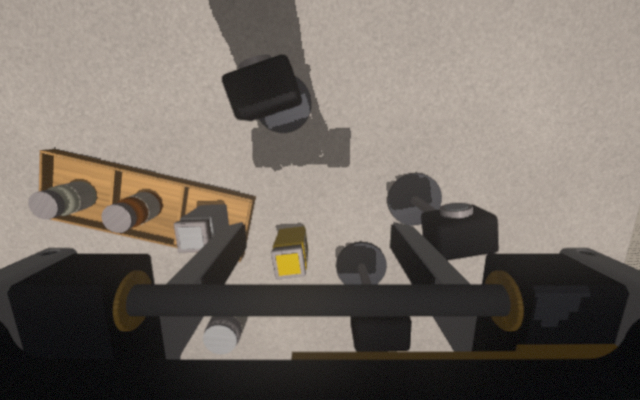

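The wrist picture looks back toward the robot (rows grow with +x): tin lid at (194,236), yellow look-alike (289,262), scanner C (262,88), B (460,225), and A's foot (360,262) with its head (380,335) half hidden behind the gripper. I'll measure the tin here and get A's head from the fixed cameras.

Run:
```python
from h import *
import json
def big(im,x0,y0,w,h,k,a):
    return cv2.convertScaleAbs(cv2.resize(im[y0:y0+h,x0:x0+w],None,fx=k,fy=k,interpolation=cv2.INTER_CUBIC),alpha=a,beta=15)
t=cv2.imread("pics/top0.png");s=cv2.imread("pics/scene0.png");w=cv2.imread("pics/w1.png")
o=np.hstack([big(t,180,145,48,50,8,4),big(s,402,203,48,50,8,4)])
o2=np.hstack([big(w,165,200,48,25*2,8,1.2)[:200*2]])
o=np.vstack([o[:400],np.zeros((0,768,3),np.uint8)])
cv2.imwrite("pics/crop1.png",o)
cv2.imwrite("pics/crop2.png",big(w,160,190,80,65,8,1.3))
```

```text
(no output)
```

View pics/crop1.png

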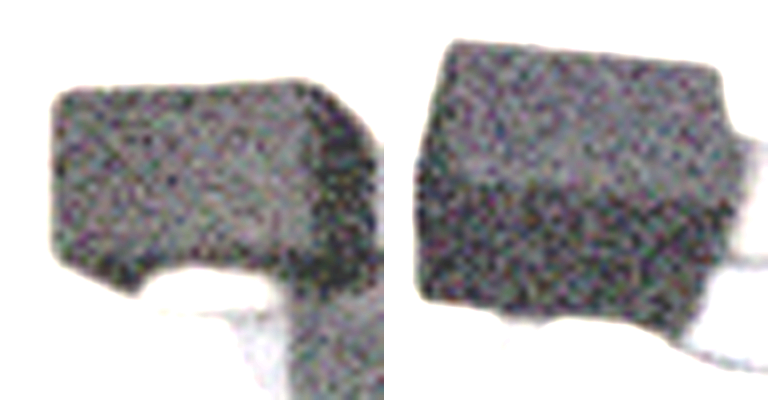

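View pics/crop2.png

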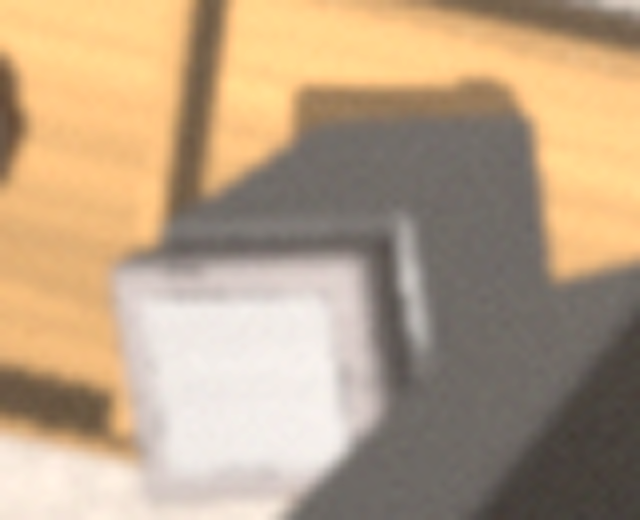

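Scanner A's head top face has corners in the top view at (186.9,156.2), (217.9,155.2), (218.8,176.9), (186.9,176.9), and in the scene view at (446.6,228.6), (406.2,225.7), (410.6,208.2), (443.6,211.5). The lid's corners in w1 are at (174.4,223.5), (206.9,220.6) and (178.8,251.9).

Run:
```python
from h import *
import json
pt=manip.camera_params("top");ps=manip.camera_params("scene")
T=[(186.9,156.2),(217.9,155.2),(218.8,176.9),(186.9,176.9)];S=[(446.6,228.6),(406.2,225.7),(410.6,208.2),(443.6,211.5)]
for n,P in(("tri",[tri(pt,a,ps,b) for a,b in zip(T,S)]),):
    X=np.array([q[0] for q in P]);print(X.round(),[round(q[1],1) for q in P])
for n,X in(("tri",X),("topz",np.array([onz(pt,*a,210) for a in T])),("scz",np.array([onz(ps,*a,210) for a in S]))):
    f=(X[0]-X[1])+(X[3]-X[2]); g=(X[0]-X[3])+(X[1]-X[2])
    yaw1=np.degrees(np.arctan2(-f[0],f[1]));yaw2=np.degrees(np.arctan2(g[1],g[0]))
    print(n,X.mean(0).round(1),"w",np.linalg.norm(f)/2,"d",np.linalg.norm(g)/2,"yaw",yaw1,yaw2)
print("foot scene",onz(ps,411,273,0).round(),"lens top",onz(pt,206,182,180).round())
w=json.load(open("w1.json"))
L=[onz(w,*q,112) for q in((174.4,223.5),(206.9,220.6),(178.8,251.9))]
e=L[1]-L[0];h=L[2]-L[0]
print("lid",((L[1]+L[2])/2).round(1),np.linalg.norm(e),np.linalg.norm(h),"yaw",np.degrees(np.arctan2(-e[0],e[1])),np.degrees(np.arctan2(h[1],h[0])))
```

```text
[[697. 304. 202.]
 [699. 232. 200.]
 [653. 235. 201.]
 [653. 301. 203.]] [np.float64(0.1), np.float64(13.7), np.float64(2.6), np.float64(2.1)]
tri [675.7 268.  201.7] w 68.80305026838181 d 44.92314589377233 yaw 0.751100329468004 0.2626198826782617
topz [673.9 267.8 210. ] w 65.08848761501426 d 44.14462607307874 yaw 0.23812114366009046 2.8290542596930424
scz [684.1 263.9 210. ] w 71.86371060156519 d 45.91369716119265 yaw 3.125312218847629 -2.815685878848084
foot scene [673. 270.   0.] lens top [646. 269. 180.]
lid [575.2 -10.9 112. ] 50.39948684989025 46.69616497751433 yaw 5.247379825508342 1.7552017806753306
```

Scanner A comes out at origin ≈ (675,267), yaw ≈ 0–1°, lens ≈ (642,267,180); the foot (673,270) and head depth of 45 mm agree. The tin is at ≈ (576,−11), yaw ≈ 3°. Next: go above the lid with the fingers shut.

```bash
python3 -m creep '[[-1,[-2,-4,0],-0.6],[-1,[-4,-8,0],-0.6],[-1,[-6,-12,3],-0.6],[-1,[-8,-16,6],-0.6],[-1,[-9.5,-19.3,10],-0.6],[-1,[-9.5,-19.3,14],-0.6],[-1,[-9.5,-19.3,18],-0.6],[-1,[-9.5,-19.3,18],-0.6],[-1,[-9.5,-19.3,18],-0.6],[-1,[-9.5,-19.3,18],-0.6]]' 30
python3 - <<'E'
from h import *
a=manip.camera("scene"); cv2.imwrite("pics/s1.png",cv2.resize(a[150:260,230:390,::-1],None,fx=4.5,fy=4.5,interpolation=cv2.INTER_CUBIC))
E
```

```text
clock: 2.8
eef_pos: [576.9, -10.8, 158.3]
eef_rot: [-3.141, 0.004, -3.09]
wrist_force: [-0.3, -0.2, 1.3]
finger_gap: 17.2
finger_force: 0.0
```

View pics/s1.png

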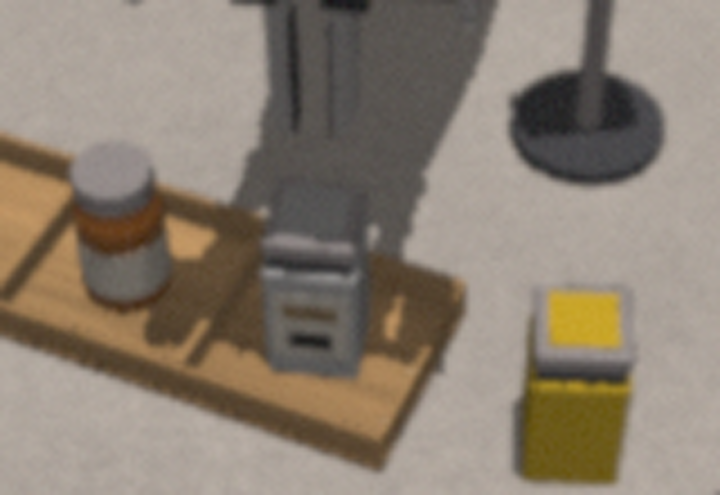

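The closed fingers hang centred above the silver lid (crop pixel 315,215) and the label faces the camera. Now I'll press.

```bash
python3 -m creep '[[-1,[0,0,1.5],0],[-1,[0,0,2.5],0],[-1,[0,0,3],0],[-1,[0,0,3.2],0],[-1,[0,0,3.4],0],[-1,[0,0,3.6],0],[-1,[0,0,3.6],0]]'
```

```text
clock: 3.55
eef_pos: [575.8, -11.5, 119.3]
eef_rot: [-3.142, -0.0, -3.091]
wrist_force: [0.2, -0.2, 1.2]
finger_gap: 0.4
finger_force: 0.0
```

```bash
python3 -m creep '[[-1,[0,0,0.1],0],[-1,[0,0,0.1],0]]'; python3 -m creep '[[-1,[0,0,0.1],0],[-1,[0,0,0.1],0]]';python3 -m creep '[[-1,[0,0,0.1],0],[-1,[0,0,0.1],0]]'
```

```text
clock: 3.75
eef_pos: [575.8, -11.4, 118.3]
eef_rot: [-3.142, 0.0, -3.091]
wrist_force: [-0.2, 0.6, -0.6]
finger_gap: 0.1
finger_force: 0.0
clock: 3.95
eef_pos: [575.8, -11.5, 117.1]
eef_rot: [3.142, -0.0, -3.091]
wrist_force: [-0.8, 0.5, 0.0]
finger_gap: 0.3
finger_force: 0.0
clock: 4.15
eef_pos: [575.7, -11.4, 116.1]
eef_rot: [-3.142, -0.0, -3.091]
wrist_force: [0.3, 0.1, -0.3]
finger_gap: 0.1
finger_force: 0.0
```

```bash
for i in 1 2 3; do python3 -m creep '[[-1,[0,0,0.1],0],[-1,[0,0,0.1],0]]' | sed -n '2p;4p'; done
python3 - <<'E'
from h import *
a=manip.camera("scene"); cv2.imwrite("pics/s2.png",cv2.resize(a[160:250,260:350,::-1],None,fx=6,fy=6,interpolation=cv2.INTER_CUBIC))
E
```

```text
eef_pos: [575.8, -11.5, 115.1]
wrist_force: [0.3, -0.2, 0.6]
eef_pos: [575.7, -11.4, 114.1]
wrist_force: [0.8, 0.8, 0.0]
eef_pos: [575.7, -11.4, 113.1]
wrist_force: [0.3, -0.1, -0.9]
```

View pics/s2.png

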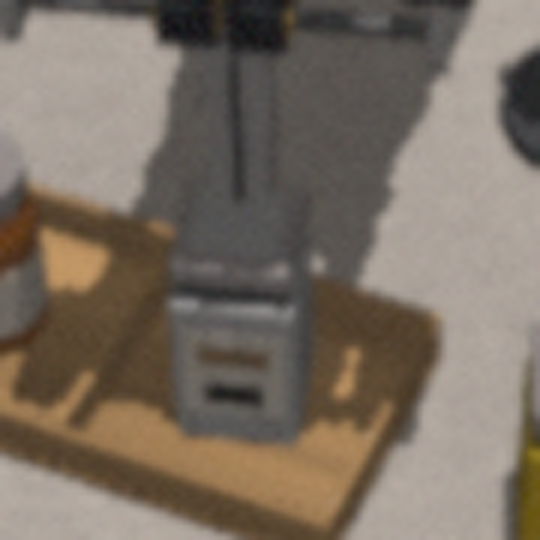

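The fingertips (crop 245,198) still hover above the lid's top face (centre about 240,228), so I'll check heights by ray casting.

Run:
```python
from h import *
p=manip.camera_params("scene"); c=lambda X:((proj(p,X)-[260,160])*6).round()
for z in (98,104,112,125): print(z,c((575.7,-11.4,z)), "front",c((601,-10,z)),"back",c((551,-12,z)))
print("base front",c((601,-10,5)),"palm z190",c((575.7,-11.4,190)))
```

```text
98 [247. 244.] front [238. 290.] back [257. 201.]
104 [247. 234.] front [238. 280.] back [257. 190.]
112 [246. 220.] front [237. 266.] back [256. 177.]
125 [245. 197.] front [236. 243.] back [256. 154.]
base front [244. 438.] palm z190 [241.  76.]
```

```bash
for i in 1 2 3; do python3 -m creep '[[-1,[0,0,0.1],0],[-1,[0,0,0.2],0]]' | sed -n '2p;4p'; done
```

```text
eef_pos: [575.8, -11.5, 111.2]
wrist_force: [-0.5, 0.5, -0.5]
eef_pos: [575.8, -11.5, 109.1]
wrist_force: [-0.1, -0.3, -0.1]
eef_pos: [575.8, -11.4, 107.1]
wrist_force: [-0.2, -0.4, 0.6]
```

```bash
for i in 1 2 3; do python3 -m creep '[[-1,[0,0,0.1],0],[-1,[0,0,0.2],0]]' | sed -n '2p;4p'; done
python3 - <<'E'
from h import *
a=manip.camera("scene"); b=manip.camera("top")
f=lambda q,x,y:cv2.resize(q[y:y+90,x:x+60,::-1],None,fx=6,fy=6,interpolation=cv2.INTER_CUBIC)
cv2.imwrite("pics/s3.png",cv2.convertScaleAbs(np.hstack([f(a,270,160),f(b,310,170)]),alpha=1.7))
E
```

```text
eef_pos: [575.8, -11.5, 105.2]
wrist_force: [-0.3, -0.6, -0.2]
eef_pos: [575.8, -11.4, 103.2]
wrist_force: [-0.4, -0.0, -0.9]
eef_pos: [575.8, -11.4, 101.1]
wrist_force: [0.4, 0.3, 0.5]
```

View pics/s3.png

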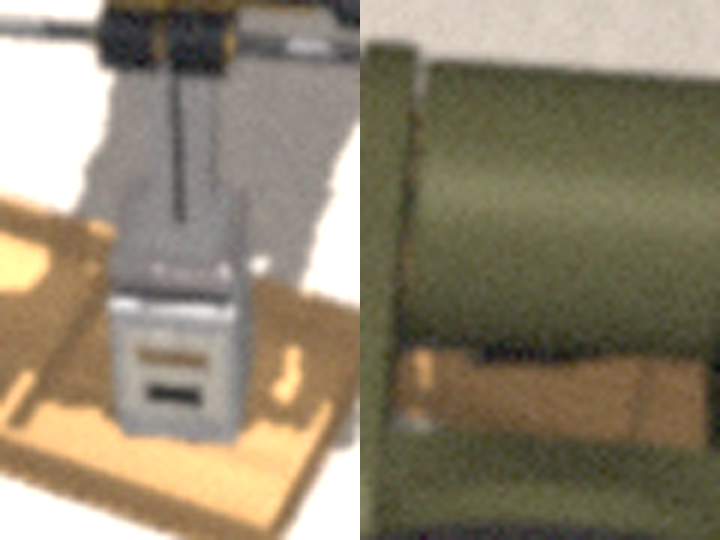

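The fingertip line now ends at crop (180,220), which is the lid's centre at z ≈ 112, so contact should come next. I'll keep creeping down with force checks.

```bash
for i in 1 2 3; do python3 -m creep '[[-1,[0,0,0.1],0],[-1,[0,0,0.1],0]]' | sed -n '2p;4p'; done
```

```text
eef_pos: [575.8, -11.4, 100.1]
wrist_force: [-0.4, -0.1, 0.1]
eef_pos: [575.7, -11.4, 99.1]
wrist_force: [-0.1, -0.5, 0.2]
eef_pos: [575.8, -11.5, 98.1]
wrist_force: [-0.1, -0.5, -0.7]
```

```bash
for i in 1 2 3; do python3 -m creep '[[-1,[0,0,0.1],0],[-1,[0,0,0.1],0]]' | sed -n '2p;4p'; done
```

```text
eef_pos: [575.7, -11.4, 97.1]
wrist_force: [0.4, -0.4, 0.8]
eef_pos: [575.8, -11.5, 96.1]
wrist_force: [0.2, 0.6, 0.1]
eef_pos: [575.8, -11.4, 95.1]
wrist_force: [0.2, 0.0, 0.3]
```

```bash
python3 w.py w2
python3 - <<'E'
from h import *
import json
w=json.load(open("w1.json"))
for z in(321,335,347): print(z,[proj(w,(480.6+dx,182.2+dy,z)).round().tolist() for dx in(-8,8) for dy in (-47,47)])
w=json.load(open("w2.json"))
for z in(81,95,107): print(z,[proj(w,(575.8+dx,-11.4,z)).round().tolist() for dx in(-8,8)])
print("lid",[proj(w,(576+a,-11+b,112)).round().tolist() for a in(-25,25) for b in(-25,25)],w['origin'])
a=cv2.imread("pics/w1.png")[190:350,160:480];b=cv2.imread("pics/w2.png")[160:320,160:480]
cv2.imwrite("pics/c3.png",cv2.convertScaleAbs(cv2.resize(np.vstack([a,b]),None,fx=1.8,fy=1.8,interpolation=cv2.INTER_CUBIC),alpha=1.8))
E
```

```text
[575.76557926 -11.44765592  95.12816775] [ 3.14157989e+00 -1.25026999e-04 -3.09131080e+00] 7.3 [-0.08  0.44  1.54 -0.    1.15 -1.7 ]
321 [[256.0, 208.0], [379.0, 208.0], [257.0, 228.0], [378.0, 228.0]]
335 [[252.0, 213.0], [383.0, 213.0], [253.0, 234.0], [382.0, 234.0]]
347 [[248.0, 218.0], [387.0, 218.0], [249.0, 240.0], [386.0, 240.0]]
81 [[318.0, 208.0], [317.0, 228.0]]
95 [[318.0, 213.0], [317.0, 234.0]]
107 [[318.0, 218.0], [317.0, 241.0]]
lid [[282.0, 194.0], [359.0, 198.0], [280.0, 265.0], [353.0, 269.0]] [509.15787663470036, -14.735584984891723, 295.2816274739286]
```

View pics/c3.png

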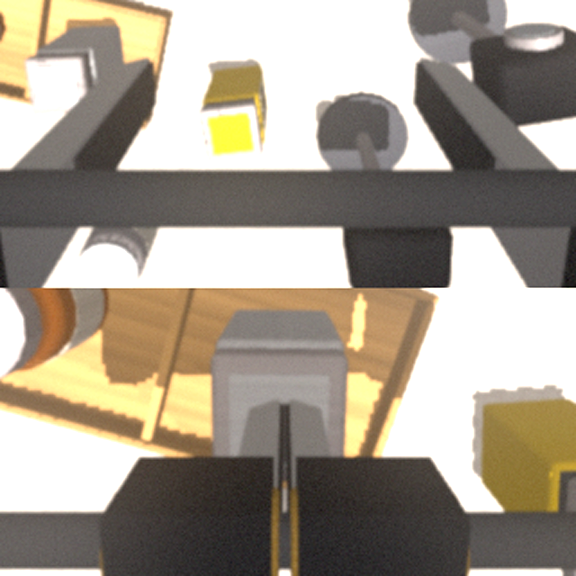

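Measured in w1, the fingertip edges at (246,223) and (390,223) match points about 12–17 mm behind the reported TCP rather than 14 mm ahead. That explains the missing contact: the tips are now near z ≈ 109. I'll keep creeping on force.

```bash
for i in 1 2 3; do python3 -m creep '[[-1,[0,0,0.1],0],[-1,[0,0,0.1],0]]' | sed -n '2p;4p'; done
```

```text
eef_pos: [575.8, -11.5, 94.1]
wrist_force: [0.3, 0.1, -0.2]
eef_pos: [575.7, -11.4, 93.1]
wrist_force: [-0.1, 0.8, -0.4]
eef_pos: [575.9, -11.5, 92.6]
wrist_force: [-1.1, -0.0, 3.3]
```

Contact at TCP z ≈ 93. Now press through, watching for the force to rise at the stop.

```bash
for i in 1 2 3 4 5 6; do python3 -m creep '[[-1,[0,0,0.1],0],[-1,[0,0,0.1],0]]' | sed -n '2p;4p'; done
```

```text
eef_pos: [576.0, -11.4, 91.7]
wrist_force: [-1.7, 0.3, 4.6]
eef_pos: [576.0, -11.4, 90.7]
wrist_force: [-1.8, -0.5, 5.4]
eef_pos: [576.0, -11.5, 89.7]
wrist_force: [-1.2, 0.5, 4.5]
eef_pos: [576.0, -11.5, 88.7]
wrist_force: [-0.8, 0.3, 5.8]
eef_pos: [576.0, -11.4, 87.8]
wrist_force: [-2.1, -0.5, 4.6]
eef_pos: [576.0, -11.5, 86.8]
wrist_force: [-2.1, 0.2, 5.5]
```

```bash
for i in 1 2 3 4; do python3 -m creep '[[-1,[0,0,0.1],0],[-1,[0,0,0.1],0]]' | sed -n '2p;4p'; done
```

```text
eef_pos: [576.0, -11.5, 85.7]
wrist_force: [-1.2, 0.9, 5.4]
eef_pos: [576.0, -11.5, 84.7]
wrist_force: [-1.2, 0.5, 6.4]
eef_pos: [576.1, -11.4, 84.0]
wrist_force: [-2.1, -0.0, 9.7]
eef_pos: [576.6, -11.4, 84.0]
wrist_force: [-4.7, 0.4, 15.9]
```

```bash
for i in 1 2; do python3 -m creep '[[-1,[0,0,0.1],0],[-1,[0,0,0.1],0],[-1,[0,0,0.1],0]]' | sed -n '2p;4p'; done
```

```text
eef_pos: [577.0, -11.4, 84.0]
wrist_force: [-5.2, 0.3, 23.2]
eef_pos: [577.4, -11.5, 83.9]
wrist_force: [-7.7, 0.9, 31.0]
```

The lid bottomed after 9 mm of travel (TCP 84, force rising to 31 N), so it is home, and the tips sit 20 mm behind the reported TCP. Now retract, open, and descend around the body to TCP ≈ 30 (tips ≈ z 50).

```bash
python3 -m creep '[[-1,[0,0,-2],0],[1,[0,0,-4],0],[1,[0,0,-4],0],[1,[0,0,-4],0],[1,[0,0,-4],0],[1,[0,0,-4],0],[1,[0,0,-4],0]]'; python3 w.py w3
python3 - <<'E'
from h import *
import json
w=json.load(open("w3.json"))
print([proj(w,(576+a,-11+b,104)).round().tolist() for a in(-25,25) for b in(-25,25)])
a=cv2.imread("pics/w3.png")[130:330,180:460]
cv2.imwrite("pics/c4.png",cv2.convertScaleAbs(cv2.resize(a,None,fx=2.5,fy=2.5,interpolation=cv2.INTER_CUBIC),alpha=1.6))
E
```

```text
clock: 11.25
eef_pos: [575.6, -11.4, 119.6]
eef_rot: [3.141, -0.001, -3.091]
wrist_force: [-0.1, -0.8, -0.8]
finger_gap: 44.9
finger_force: 0.0
[575.57796952 -11.42444752 119.5545997 ] [ 3.14145194e+00 -1.00513372e-03 -3.09132374e+00] 11.25 [-0.08  0.42  1.52  0.    1.2  -1.7 ]
[[287.0, 185.0], [353.0, 188.0], [285.0, 247.0], [348.0, 250.0]]
```

View pics/c4.png

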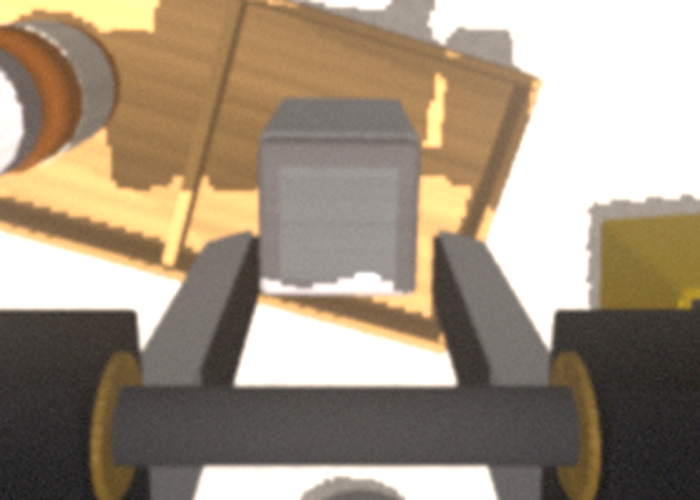

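Lid edges at columns 284–347 and rows 185–247 match the prediction for z = 104, so it is home; it sits square between the fingers, about 2–3 mm toward −y. Descend and grip.

```bash
python3 -m creep '[[1,[0,-0.2,0],0],[1,[0,-0.2,0],0],[1,[0,-0.2,0],0],[1,[0,-0.2,0],0],[1,[0,-0.2,2],0],[1,[0,-0.2,4],0],[1,[0,-0.2,6],0],[1,[0,-0.2,8],0],[1,[0,-0.2,9],0],[1,[0,-0.2,9],0],[1,[0,-0.2,9],0]]'
python3 -m creep '[[-1,[0,0,0],0],[-1,[0,0,0],0],[-1,[0,0,0],0],[-1,[0,0,0],0],[-1,[0,0,0],0],[-1,[0,0,0],0],[-1,[0,0,0],0],[-1,[0,0,0],0],[-1,[0,0,0],0],[-1,[0,0,0],0]]' 30
```

```text
clock: 12.4
eef_pos: [576.3, -13.5, 31.0]
eef_rot: [-3.141, 0.001, -3.091]
wrist_force: [0.3, 0.1, 0.6]
finger_gap: 94.1
finger_force: 0.0
clock: 13.4
eef_pos: [575.9, -13.5, 30.3]
eef_rot: [-3.142, -0.0, -3.091]
wrist_force: [-0.3, -0.3, 0.7]
finger_gap: 51.8
finger_force: 30.0
```

Firmly gripped (51.8 mm, 30 N). Lift first.

```bash
python3 -m creep '[[-1,[0,0,-1],0],[-1,[0,0,-3],0],[-1,[0,0,-5],0],[-1,[0,0,-7],0],[-1,[0,0,-9],0],[-1,[0,0,-11],0],[-1,[0,0,-13],0],[-1,[0,0,-14.5],0],[-1,[0,0,-15],0],[-1,[0,0,-15],0],[-1,[0,0,-15],0]]'
python3 -m creep '[[-1,[0.3,1.5,0],0.1],[-1,[0.9,4,0],0.2],[-1,[1.5,6.5,0],0.3],[-1,[2.1,9,0],0.4],[-1,[2.7,11.5,0],0.5],[-1,[3.3,14,0],0.5],[-1,[3.9,16.5,0],0.5],[-1,[4.5,19,0],0.5],[-1,[5.1,21.5,0],0.5],[-1,[5.7,24,0],0.5],[-1,[6,25,0],0.5],[-1,[6,25,0],0.5]]'
```

```text
clock: 14.5
eef_pos: [575.5, -13.4, 179.4]
eef_rot: [3.141, -0.001, -3.091]
wrist_force: [-0.1, -0.7, -3.9]
finger_gap: 51.5
finger_force: 30.0
clock: 15.7
eef_pos: [502.8, 233.9, 179.5]
eef_rot: [-3.141, -0.001, -3.133]
wrist_force: [0.3, -0.7, -2.4]
finger_gap: 51.9
finger_force: 30.0
```

```bash
python3 -m creep '[[-1,[0.3,1,0.5],0],[-1,[0.5,2,1],0],[-1,[0.65,3,1.5],0],[-1,[0.65,3.3,1.9],0],[-1,[0.65,3.3,1.9],0],[-1,[0.65,3.3,1.9],0],[-1,[0.65,3.3,1.9],0],[-1,[0.65,3.3,1.9],0]]'
python3 - <<'E'
from h import *
p=manip.camera_params("scene");a=manip.camera("scene")
X=(522,267,180)
print("label pred",proj(p,X),[proj(p,(522,267+b,135+c)).round(1).tolist() for b in(-26,26) for c in(0,85)],"lens pred",proj(p,(642,267,180)))
u,v=proj(p,X).astype(int)
cv2.imwrite("pics/f1.png",cv2.convertScaleAbs(cv2.resize(a[v-60:v+70,u-80:u+100,::-1],None,fx=4,fy=4,interpolation=cv2.INTER_CUBIC),alpha=1.5)); print(u,v)
E
```

```text
clock: 16.5
eef_pos: [496.9, 266.0, 161.5]
eef_rot: [3.141, 0.0, -3.135]
wrist_force: [0.5, -0.1, -2.3]
finger_gap: 51.7
finger_force: 30.0
label pred [423.8944944 174.3364726] [[409.2, 186.9], [415.7, 159.8], [431.2, 189.6], [439.1, 162.5]] lens pred [424.91340042 212.88587832]
423 174
```

View pics/f1.png

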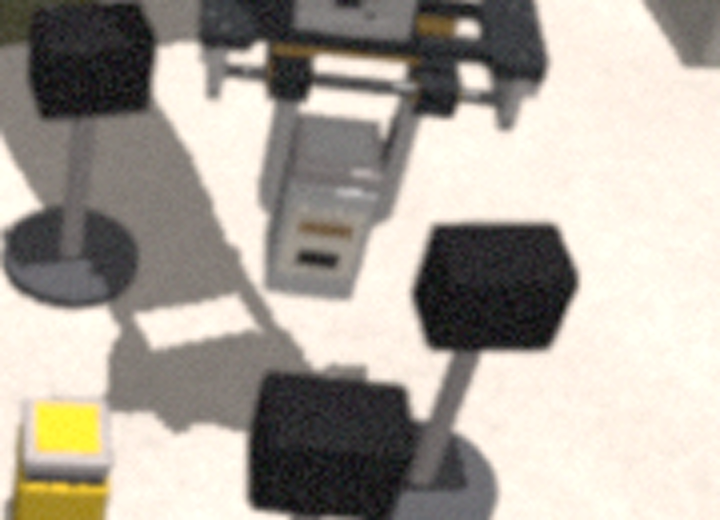

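The tin's front bottom corners lie at (410,186) and (430.5,188), within about 1 px of the prediction. The label faces scanner A, the lower head at crop (330,445). Clear of everything and upright, so I'll let it settle and hand in.

```bash
python3 -m creep '[[-1,[0,0,0],0],[-1,[0,0,0],0],[-1,[0,0,0],0],[-1,[0,0,0],0],[-1,[0,0,0],0]]' && python3 -c "
from cell import manip
print(manip.sign_off())"
```

```text
clock: 17.05
eef_pos: [496.7, 266.2, 161.2]
eef_rot: [-3.142, -0.0, -3.135]
wrist_force: [-0.3, -0.3, -2.6]
finger_gap: 51.9
finger_force: 30.0
the job is handed in; nothing more can be done
None
```

The lid is pressed home and the tin is held still, upright, its label about 12 cm in front of the farthest scanner's lens; I handed the job in at 17 s, and sign-off returned no verdict.

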